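Hold the floodlight post half-turned in its twist socket

ROBOT

A 6-joint arm with a two-finger parallel gripper is mounted at the origin on the work surface. World frame = base frame: x ahead of the robot, y to its left, z up, the work surface at z = 0. Lengths are in m, angles in rad, forces in N, time in s.
With the tool pointing down it reaches from about 0.325 to 0.775 m from the base axis. Payload 5.5 kg.
Tool frame: the origin (TCP) lies at the very end of the fingers, on their centre line; the grasp point (between the pads) lies 19 mm behind it (manip.grip_point_offset is the distance from the TCP to the grasp point, in m); z points along the fingers, x is the direction in which the jaws open and shut, and the axes are right-handed (so a half turn about z gives the same grasp; the last joint's range is limited). The gripper opens to 85 mm and grips with 20 to 120 N. Pads are 22 mm wide; open, the fingers measure 114 mm over their backs; the gripper's body (76 mm by 85 mm) begins 54 mm behind the grasp point. The pads swing forward as they close: fully open they stand 13 mm farther back than shut.
Start: joints at [1.064, 0.091, 1.231, -0, 1.82, -0.057], TCP at [0.261, 0.54, 0.231] pointing down, gripper open.
Joint ranges: [-2.87, 2.87], [-0.86, 2.18], [0.17, 2.46], [-1.51, 4.65], [0.06, 2.69], [-2.65, 2.65]. Speed limits (rad/s): [2.57, 2.57, 3.01, 3.14, 3.14, 3.14].

INTERFACE

Orientations are given as a rotation vector (axis times angle).
In Python, from plant import manip gives the robot as it stands. The module is installed in compiled form; this text tells all that it offers. Calls block until the motion is done:
- manip.move_to(position, orientation): joint-space move of the TCP to a pose.
- manip.move_linear(position, orientation=None, max_speed=0.15, max_force=None): straight line of the TCP; orientation=None keeps the orientation; max_speed is the mean speed in m/s. With max_force (N) it stops when the force on the tool has changed by that much, and returns True; else False.
- manip.goto_joints(angles): joint-space move.
- manip.gripper_to(opening, newtons=None): opening from 0.0 (shut) to 1.0 (fully open); newtons is the grip in N (None keeps the last); returns when the fingers have stopped.
- manip.wait(seconds).
- manip.inverse_kinematics(position, orientation): joint angles nearest the present ones, or None.
- manip.sense(): the state.
- manip.read_camera(name): name is "side" or "top"; returns a dict with "img" (480x640x3 uint8, red, green, blue), "mtx" (3x3 intrinsics, pixels), "view" (4x4, takes a point from world to camera coordinates). Camera axes: x right, y down, z forward; pixel columns grow to the right and rows downward; lengths in m; the calibration is good to about 2 mm. A picture is of the moment at which its call begins. There is no depth.
A pose or a line that the arm cannot do raises manip.MotionError and nothing moves.
- manip.job_done(): hands the job in, once; it reports no verdict.
The state is a dict: "t": time; "qpos": joint angles; "qvel": joint speeds; "tau": joint torques, N m; "position": TCP position; "orientation": TCP orientation; "force": force on the tool from outside, world axes, zero at the start; "torque": the same for the moment, N m; "finger_gap": opening from 0.0 (shut) to 1.0 (fully open).
Only numpy, scipy, OpenCV 4.12 (cv2) and the standard library are available. Lean on these libraries where they do the work, as an engineer would, in place of code of your own. Each camera call takes 0.05 s, during which the arm holds its last target.

TASK

Lift the loose dust cap off the twist socket in the track table and set it down flat, right way up, on the bare table clear of the socket. Then take the chrome floodlight post out of its wooden block, push its lugged foot through the slots to the bottom of the socket and twist it clockwise (seen from above) to the single half-way mark, about 37 degrees, well short of the lock, and finish holding it there in the gripper against the return spring: do not let go. Leave the pit wall, racer, joiner tool and beacon where they are.

Things in the scene. Friction and masses are not known exactly. Their poses are not given: they have to be found in the camera images.
- socket: Twist socket fixed on the table: black housing 68 mm square, 24 mm high, aluminium top plate, at first under the cap. Origin: centre of its underside at table level; z up. The plate (18 to 24 mm up) has a 28 mm square opening with 15 mm wide slots running out along its +x and -x to 23 mm from the centre. Floor inside: 8 mm above the table.
- half_mark (a point): Single thin dark radial line on the socket's top plate, 27 mm from the centre, 37.5 degrees clockwise (from above) of the +x slot: the half-way mark. A like one lies opposite. The double line 75 degrees clockwise is the lock. When the post is half-way, its x axis (lamps, lugs) lies along the two half-way marks.
- carrier (a joint): Brass carrier in the socket that the lugs turn, rad: 0 at rest with its notches under the slots, growing clockwise from above; lock (end) at 1.31. A spring returns it to 0 when let go: 0.02 N m at 0, about 0.07 half-way. Notches are 15 mm wide, so the post turns about 0.15 rad before the carrier follows, and stays that far ahead.
- cap_knob (a point): Loose grey dust cap, 50 g, on the socket: lid 78 mm square, 13 mm high, rim reaching 10 mm down around the housing with 2 mm play; upright round knob, 20 mm across, 30 mm tall, in the middle. Point: middle of the knob, 28 mm above the rim's lower edge, 15 mm above the lid; z up. Beside the socket, on the side away from the wooden block (along world y), the table is bare for 180 mm.
- post_grip (a point): Chrome floodlight post, loose, 0.16 kg, 119 mm tall, standing in the wooden block. Point: on its axis, 102 mm above the foot's underside, inside the aluminium block at its top (34 mm along x, 22 mm along y: grip across y; 75 to 119 mm above the foot). Two lamps, 26 mm across, 24 mm long, sit 30 mm out along +x and -x, 75 mm above the foot. z up.
- post_foot (a point): Centre of the post's underside, axes as post_grip. The foot is a round plug 24 mm across, tapered below, with lugs along +x and -x: 20 mm from the axis, 10 mm wide, 8 mm high. With x along the socket's x, either way round, they pass the slots. At the bottom the foot is 8 mm above the table and turns 2 mm under the top plate, which keeps the lugs down.
- holder: Wooden storage block fixed to the table, 86 mm square, 30 mm high, with a 47 mm square well 20 mm deep in its top in which the post stands (foot 10 mm above the table). Origin at the centre of its underside.
- pit_wall: Bystander: white plastic pit wall section 180 mm long (y), 44 mm wide at its foot, 46 mm high; origin at the centre of its underside.
- racer: Bystander: blue slot car, 130 mm long (x), 66 mm wide, 38 mm high; origin at the centre of its underside.
- joiner_tool: Bystander: flat steel track joiner with a forked end, 140 mm long (y from -55 to +85 mm), 30 mm wide, 6 mm thick; origin on its underside, fork towards +y.
- beacon: Bystander: yellow plastic timing beacon, 50 mm square foot, 96 mm high; origin at the centre of its underside.
Not all that is in view belongs to the job. Of the things like the part that bears post_grip, leave any that is pink; of the rest the larger one is meant. There is more than one size of the part that bears cap_knob; the job needs the larger.

How it is judged:
By the outcome, as a careful person would: the job done as asked, in the order asked, and still so for the second after the job is handed in, while the arm keeps its last pose, push and grip.
It also fails if it takes over 61 s, if anything falls off the work surface, if the arm or the gripper's body presses on something with over 40 N, if the wrist force passes 120 N, or if a joint passes its speed limit or range.

## Working session

There is one attempt and no reset: what is moved stays moved. The work goes in short steps, each a Python script; the robot and the scene stay as the last script left them, time stands still between calls to the robot, and variables do not carry over. Pictures are saved under pics/ and viewed, and the job is handed in when it is done.

```bash
mkdir -p pics
python3 - <<'E'
from plant import manip
import cv2,numpy as np
for n in("side","top"):
    r=manip.read_camera(n);cv2.imwrite(f"pics/{n}0.png",r["img"][:,:,::-1])
    np.savez(f"{n}_cal.npz",mtx=r["mtx"],view=r["view"]);print(n,r["mtx"].round(1).tolist(),r["view"].round(4).tolist())
s=manip.sense();print(s["t"],s["position"],s["orientation"],s["force"],s["finger_gap"],manip.grip_point_offset)
E
```

```text
side [[447.3, 0.0, 324.7], [0.0, 447.3, 238.9], [0.0, 0.0, 1.0]] [[0.7469, -0.6647, 0.0183, -0.4253], [-0.394, -0.4646, -0.793, 0.3199], [0.5356, 0.5851, -0.6089, 0.5269], [0.0, 0.0, 0.0, 1.0]]
top [[505.0, 0.0, 317.5], [0.0, 505.0, 243.3], [0.0, 0.0, 1.0]] [[0.0226, -0.9997, 0.0043, -0.0147], [-0.9843, -0.023, -0.1747, 0.5997], [0.1748, -0.0002, -0.9846, 0.8648], [0.0, 0.0, 0.0, 1.0]]
0.1 [0.26073922 0.54009568 0.23020865] [ 2.66010487e+00  1.66964295e+00 -2.53104894e-03] [-0.59293376  0.48255561 -0.24881916] 0.998372814873172 0.0187
```

View pics/side0.png

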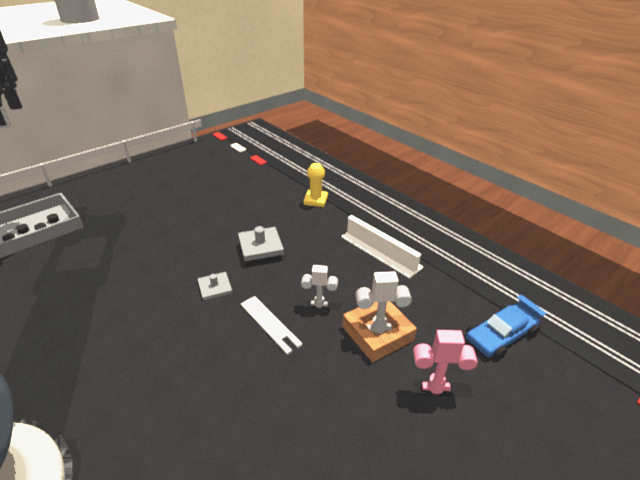

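View pics/top0.png

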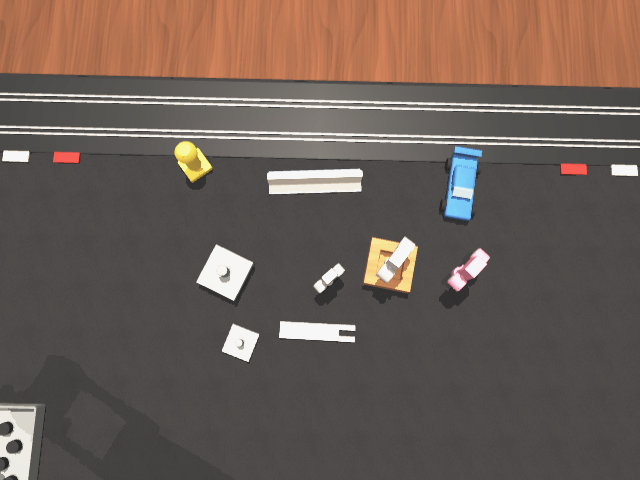

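Top view: the posts are the chrome one in the block (395,262), a small chrome one (329,278) and a pink one (469,270). The caps are a large one (225,272) and a small one (240,342). The large chrome post and the large cap fit the description. I'll confirm this in an enlarged crop.

Run:
```python
import cv2,numpy as np
a=cv2.imread("pics/top0.png")
b=np.hstack([cv2.resize(a[235:365,190:270],None,fx=4.5,fy=4.5,interpolation=cv2.INTER_CUBIC),cv2.resize(a[225:355,340:430],None,fx=4.5,fy=4.5,interpolation=cv2.INTER_CUBIC)])
print(b.shape);cv2.imwrite("pics/topcrop.png",b)
a=cv2.imread("pics/side0.png")
b=cv2.resize(a[210:370,190:450],None,fx=3,fy=3,interpolation=cv2.INTER_CUBIC)
cv2.imwrite("pics/sidecrop.png",b)
```

```text
(585, 765, 3)
```

View pics/topcrop.png

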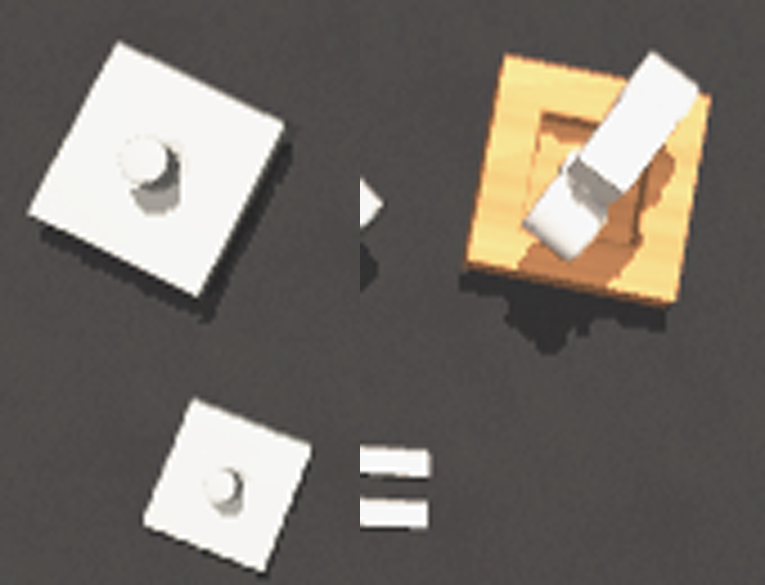

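View pics/sidecrop.png

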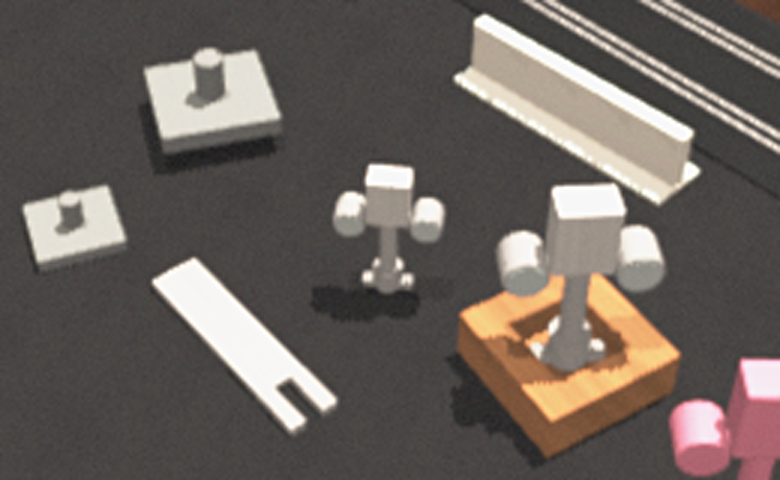

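```bash
cat > h.py <<'E'
import numpy as np,cv2
from scipy.optimize import least_squares
cal={n:np.load(f"{n}_cal.npz") for n in("side","top")}
def proj(n,P):
    P=np.atleast_2d(P);c=cal[n];v=c["view"];q=P@v[:3,:3].T+v[:3,3];p=q@c["mtx"].T;return p[:,:2]/p[:,2:]
def tf(p,L):
    x,y,a=p[:3];L=np.atleast_2d(np.array(L,float));c,s=np.cos(a),np.sin(a)
    return np.c_[x+c*L[:,0]-s*L[:,1],y+s*L[:,0]+c*L[:,1],L[:,2]]
def fit(obs,p0,name=""):
    # obs: list (cam, local xyz(world z), px)
    def f(p): return np.concatenate([(proj(n,tf(p,L))[0]-u) for n,L,u in obs])
    r=least_squares(f,p0);print(name,r.x.round(4),"deg",np.degrees(r.x[2]).round(2),"res",f(r.x).reshape(-1,2).round(1).tolist());return r.x
def ray(n,u,z):
    c=cal[n];R=c["view"][:3,:3];t=c["view"][:3,3];C=-R.T@t;d=R.T@np.linalg.solve(c["mtx"],[*u,1]);return C+d*(z-C[2])/d[2]
def unc(pts,off,s): return (np.array(pts,float)+.5)/s-.5+np.array(off)
def box(x0,x1,y0,y1,z): return [[x1,y1,z],[x0,y1,z],[x0,y0,z],[x1,y0,z]]
E
python3 - <<'E'
from h import *
T=unc([(118,42),(286,122),(198,298),(28,213)],(190,235),4.5)
S=unc([(145,68),(257,51),(279,122),(162,140)],(190,210),3)
for u in T: print(ray("top",u,.027).round(4))
for u in S: print("s",ray("side",u,.027).round(4))
print("knob top",ray("top",unc([(146,159)],(190,235),4.5)[0],.057),ray("side",unc([(208,57)],(190,210),3)[0],.057))
h=.039
# order by angle; match to nearest corner
W=[ray("top",u,.027) for u in T]; m=np.mean(W,0);e=W[1]-W[0];a=np.arctan2(e[1],e[0]) 
p0=[m[0],m[1],(a+np.pi/4)%(np.pi/2)-np.pi/4]
L=box(-h,h,-h,h,.027)
obs=[]
for n,U in(("top",T),("side",S)):
    for u in U:
        d=[np.hypot(*(proj(n,tf(p0,l))[0]-u)) for l in L];obs.append((n,L[int(np.argmin(d))],u))
fit(obs,p0,"cap")
H=unc([(503,53),(711,97),(676,303),(464,268)],(340-80,225),4.5)
# holder top z .03 first two; 
for u in H: print("h",ray("top",u,.03).round(4))
a=cv2.imread("pics/top0.png");cv2.imwrite("pics/z1.png",cv2.resize(a[230:300,355:425],None,fx=8,fy=8,interpolation=cv2.INTER_CUBIC))
a=cv2.imread("pics/side0.png");cv2.imwrite("pics/z2.png",cv2.resize(a[265:345,345:420],None,fx=7,fy=7,interpolation=cv2.INTER_CUBIC))
E
```

```text
[0.5988 0.1888 0.027 ]
[0.5669 0.1177 0.027 ]
[0.4939 0.1502 0.027 ]
[0.5269 0.2215 0.027 ]
s [0.5283 0.2239 0.027 ]
s [0.5989 0.1903 0.027 ]
s [0.5625 0.1172 0.027 ]
s [0.494  0.1513 0.027 ]
knob top [0.54669613 0.16884118 0.057     ] [0.5466538  0.17147839 0.057     ]
cap [ 0.5462  0.1699 -0.4344] deg -24.89 res [[-0.1, 0.4], [-0.3, 0.9], [-0.4, -0.3], [-0.1, -0.2], [0.2, 0.7], [0.0, 0.5], [0.8, -0.8], [0.3, -0.0]]
h [ 0.6194 -0.1013  0.03  ]
h [ 0.6029 -0.1875  0.03  ]
h [ 0.5173 -0.1722  0.03  ]
h [ 0.5296 -0.0857  0.03  ]
```

View pics/z1.png

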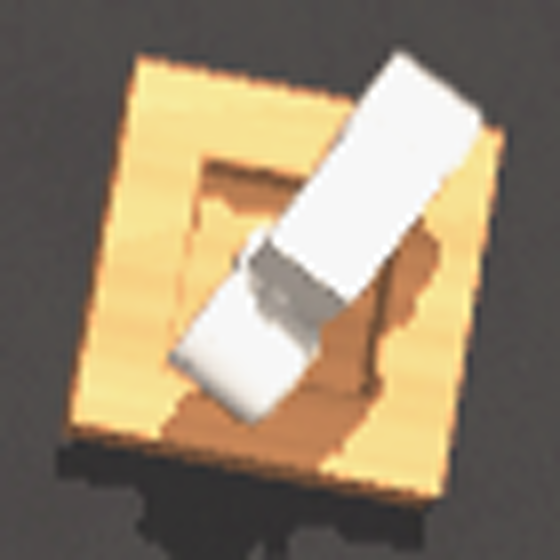

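View pics/z2.png

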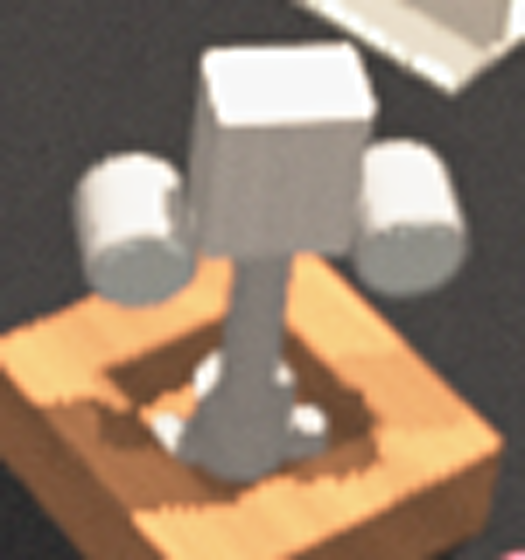

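```bash
cat > fitpost.py <<'E'
from h import *
S=unc([(205,52),(350,43),(375,105),(217,125)],(345,265),7)
T=unc([(270,245),(348,305)],(355,230),8); TL=unc([(172,355),(255,422),(400,50),(482,115)],(355,230),8)
for u in S: print("s",ray("side",u,.129).round(4))
for u in T: print("t",ray("top",u,.129).round(4))
for u in TL: print("l",ray("top",u,.085).round(4))
a=np.array(ray("top",TL[2],.085))-ray("top",TL[0],.085);yaw=np.arctan2(a[1],a[0]);m=np.mean([ray("top",u,.085) for u in TL],0)
p0=[m[0],m[1],yaw];print(p0)
obs=[]
B=box(-.017,.017,-.011,.011,.129);LL=box(-.043,.043,-.012,.012,.085)
for n,U,L in(("side",S,B),("top",T,B),("top",TL,LL)):
    for u in U:
        d=[np.hypot(*(proj(n,tf(p0,l))[0]-u)) for l in L];obs.append((n,L[int(np.argmin(d))],u))
p=fit(obs,p0,"post")
fit(obs[:6],p0,"post block only");fit(obs[6:],p0,"lamps")
# holder
Hc=[[.6194,-.1013],[.6029,-.1875],[.5173,-.1722],[.5296,-.0857]]
print("holder",np.mean(Hc,0))
E
python3 fitpost.py
```

```text
s [ 0.5625 -0.117   0.129 ]
s [ 0.5888 -0.1356  0.129 ]
s [ 0.5778 -0.1523  0.129 ]
s [ 0.5475 -0.1346  0.129 ]
t [ 0.5607 -0.1187  0.129 ]
t [ 0.5486 -0.1348  0.129 ]
l [ 0.5426 -0.1037  0.085 ]
l [ 0.5284 -0.1217  0.085 ]
l [ 0.6111 -0.1536  0.085 ]
l [ 0.597  -0.1715  0.085 ]
[np.float64(0.5697859965351716), np.float64(-0.13761424218722368), np.float64(-0.6299625442897558)]
post [ 0.569  -0.1363 -0.6254] deg -35.84 res [[-0.2, 0.4], [1.0, 0.5], [0.8, 1.4], [0.9, -0.2], [-0.8, -0.6], [0.3, -0.1], [-1.3, 0.8], [-0.5, 0.7], [-1.1, 0.1], [-0.2, 0.1]]
post block only [ 0.5689 -0.1354 -0.5925] deg -33.94 res [[-0.8, 0.4], [0.2, -0.0], [0.4, 0.9], [0.7, -0.2], [-1.2, -0.1], [0.2, -0.0]]
lamps [ 0.5698 -0.1376 -0.6317] deg -36.2 res [[-0.6, 0.2], [0.1, 0.2], [-0.2, -0.3], [0.7, -0.2]]
holder [ 0.5673   -0.136675]
```

The crop confirms it: the larger cap and the large chrome post in the block are the ones meant. I'll lift the cap first.

```bash
cat >> h.py <<'E'
from scipy.spatial.transform import Rotation as Ro
def down(deg):
    a=np.radians(deg);c,s=np.cos(a),np.sin(a)
    return Ro.from_matrix(np.array([[c,s,0],[s,-c,0],[0,0,-1]])).as_rotvec()
E
python3 - <<'E'
from h import *
from plant import manip
for d in(-25,65,155,-115): 
    q=manip.inverse_kinematics([.5465,.17,.1],down(d));print(d,None if q is None else np.round(q,2))
for d in(54,-126):
    q=manip.inverse_kinematics([.569,-.1363,.2],down(d));print(d,None if q is None else np.round(q,2))
s=manip.sense();print(np.degrees(np.arctan2(*Ro.from_rotvec(s["orientation"]).as_matrix()[[1,0],0])))
E
```

```text
-25 [ 0.24  0.03  1.53 -0.    1.59  0.68]
65 [ 0.24  0.03  1.53 -0.    1.59 -0.89]
155 [ 0.24  0.03  1.53 -0.    1.59 -2.46]
-115 [0.24 0.03 1.53 0.   1.59 2.25]
54 [-0.29  0.05  1.33 -0.    1.76 -1.24]
-126 [-0.29  0.05  1.33 -0.    1.76  1.91]
64.22974780180354
```

Run:
```python
from h import *
from plant import manip
x,y=.5465,.170
o=down(65.1)
manip.move_to([x,y,.10],o);print(manip.sense()["t"])
b=manip.move_linear([x,y,.031],max_speed=.12,max_force=8);s=manip.sense();print(b,s["t"],s["position"])
manip.gripper_to(0.1,30);s=manip.sense();print(s["t"],s["finger_gap"],s["force"],s["position"])
manip.move_linear([x,y,.075],max_speed=.1);s=manip.sense();print(s["t"],s["finger_gap"],s["force"])
for n in("side","top"):
    r=manip.read_camera(n);cv2.imwrite(f"pics/{n}1.png",r["img"][:,:,::-1])
```

```text
1.8667
False 2.5917 [0.54686068 0.17027759 0.03168919]
3.2083 0.22234704333107458 [-0.61918273 -0.35800286  1.98685881] [0.54672449 0.17001107 0.03139311]
3.8 0.22620076322767194 [-0.05426848 -0.30887426 -0.66609797]
```

View pics/side1.png

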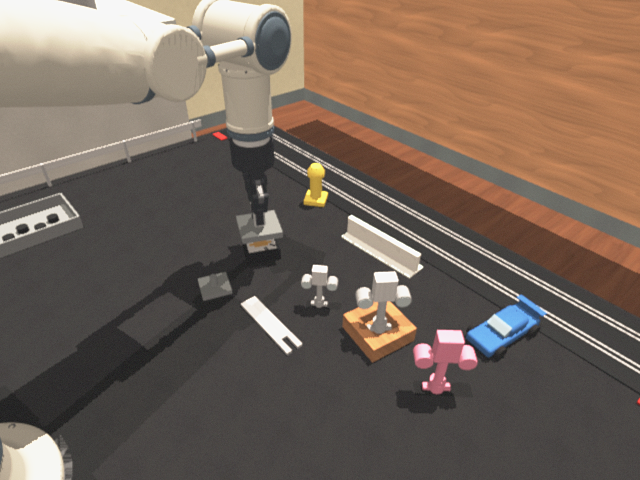

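The cap is held at about (259,228), and the socket is uncovered below it at (262,245). Next I set it down at +y.

Run:
```python
from h import *
from plant import manip
x,y=.5465,.295
manip.move_linear([x,y,.075],max_speed=.15)
manip.move_linear([x,y,.022],max_speed=.1)
b=manip.move_linear([x,y,.0145],max_speed=.02,max_force=5);s=manip.sense();print(b,s["t"],s["position"],s["force"])
manip.gripper_to(.6);s=manip.sense();print(s["t"],s["finger_gap"])
manip.move_linear([x,y,.10],max_speed=.15)
manip.gripper_to(1.0)
manip.move_to([.569,-.1363,.25],down(54.1));s=manip.sense();print(s["t"],s["position"])
for n in("side","top"):
    r=manip.read_camera(n);cv2.imwrite(f"pics/{n}2.png",r["img"][:,:,::-1])
a=cv2.imread("pics/top2.png")[200:320,135:275];b=cv2.imread("pics/side2.png")[180:290,190:320]
cv2.imwrite("pics/c2t.png",cv2.resize(a,None,fx=5,fy=5,interpolation=cv2.INTER_CUBIC));cv2.imwrite("pics/c2s.png",cv2.resize(b,None,fx=5,fy=5,interpolation=cv2.INTER_CUBIC))
```

```text
True 5.9167 [0.54722736 0.29537911 0.01741889] [-0.78378684 -0.21745601  3.89433953]
6.325 0.5995436607287336
9.15 [ 0.56915545 -0.13528206  0.24936042]
```

View pics/c2t.png

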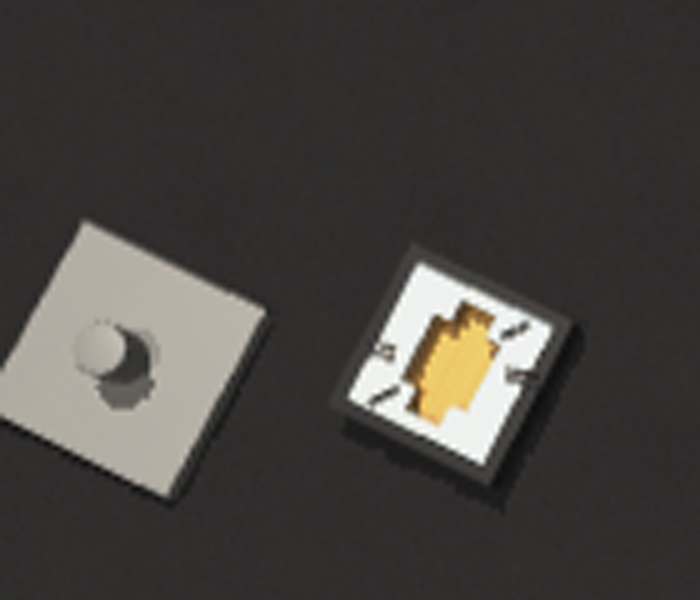

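View pics/c2s.png

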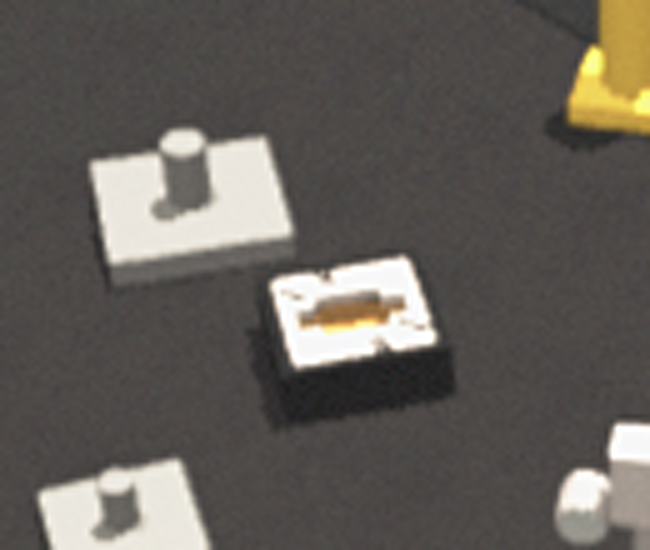

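View pics/side2.png

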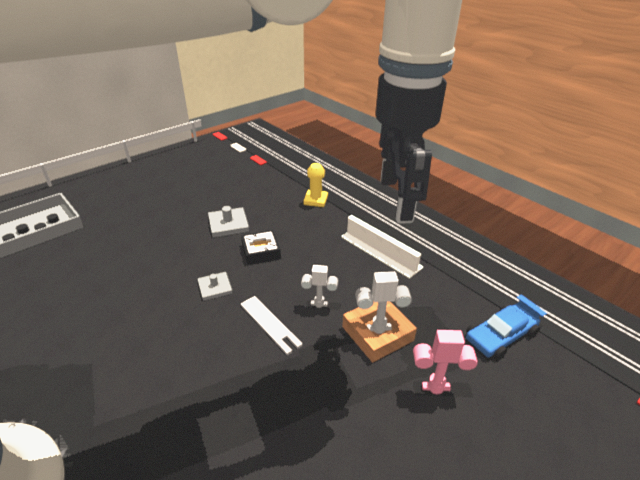

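Top crop: the cap is flat at (115,360), and the open socket is at (455,365). Its slots run from (480,305) to (430,420), with the half marks at (515,328) and (385,395). I'll fit the socket pose and then grip the post.

Run:
```python
from h import *
T=unc([(415,262),(553,328),(485,466),(347,402)],(135,200),5)
S=unc([(270,283),(407,257),(438,344),(295,367)],(190,180),5)
def res(p,cams=("top","side")):
    h=p[3];L=np.array([[h,h,.024],[h,-h,.024],[-h,-h,.024],[-h,h,.024]])
    o=[]
    if "top" in cams:o.append(proj("top",tf(p,L))-T)
    if "side" in cams:o.append(proj("side",tf(p,L)[[3,0,1,2]])-S)
    return np.concatenate(o).ravel()
for c in(("top",),("side",),("top","side")):
    r=least_squares(res,[.546,.17,-.43,.03],args=(c,));print(r.x.round(4),np.degrees(r.x[2]).round(2),r.fun.round(1))
p=r.x
for l in([.023,0,.024],[-.023,0,.024]): print("slot end px crop",((proj("top",tf(p,l))[0]-[135,200])*5).round(0))
for a in(-37.5,142.5):
    a=np.radians(a);print("mark",((proj("top",tf(p,[.027*np.cos(a),.027*np.sin(a),.024]))[0]-[135,200])*5).round(0))
from plant import manip
s=manip.sense();print(s["position"])
x,y=.569,-.1363
g=0.01+.102
manip.move_linear([x,y,.16],max_speed=.15)
b=manip.move_linear([x,y,g-manip.grip_point_offset],max_speed=.1,max_force=8);s=manip.sense();print(b,s["t"],s["position"])
manip.gripper_to(0.1,60);s=manip.sense();print(s["t"],s["finger_gap"],s["force"],s["torque"],s["position"])
for n in("side","top"):
    r=manip.read_camera(n);cv2.imwrite(f"pics/{n}3.png",r["img"][:,:,::-1])
cv2.imwrite("pics/c3s.png",cv2.resize(cv2.imread("pics/side3.png")[215:365,320:450],None,fx=4,fy=4,interpolation=cv2.INTER_CUBIC))
```

```text
[ 0.5461  0.1701 -0.4086  0.0285] -23.41 [ 0.2  0.2  0.  -0.3 -0.   0.1 -0.1 -0.1]
[ 0.5464  0.1712 -0.4186  0.0288] -23.98 [-0.  -0.1  0.1  0.4  0.1 -0.4 -0.1  0.1]
[ 0.5461  0.1704 -0.4124  0.0286] -23.63 [ 0.   0.2 -0.1 -0.2 -0.3  0.2 -0.4 -0.1  0.1  0.2  0.   0.7  0.2 -0.3
  0.2  0.4]
slot end px crop [475. 306.]
slot end px crop [419. 418.]
mark [513. 329.]
mark [381. 396.]
[ 0.56917392 -0.1351589   0.24934003]
False 10.8167 [ 0.56936631 -0.13641888  0.09406253]
11.4167 0.24988113046039023 [-0.76268657  1.05497971  0.7918514 ] [ 0.05447131 -0.04216354  0.01430472] [ 0.56919346 -0.13632921  0.09364535]
```

View pics/c3s.png

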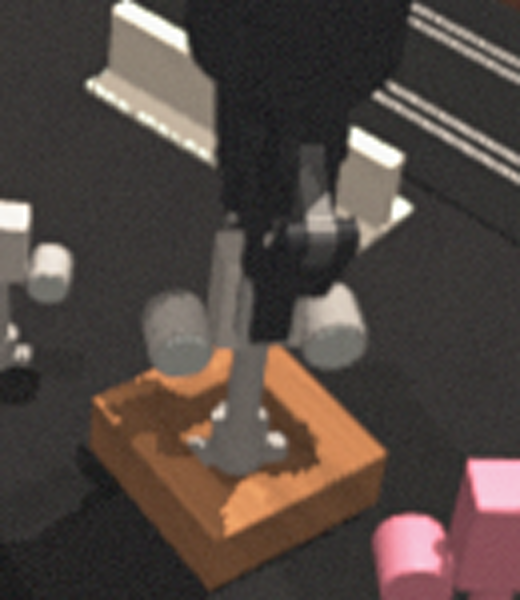

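Run:
```python
from h import *
from plant import manip
manip.gripper_to(0.1,80)
manip.move_linear([.5692,-.1363,.215],max_speed=.15);s=manip.sense();print(s["t"],s["force"],s["finger_gap"])
manip.move_linear([.5463,.1704,.215],down(66.4),max_speed=.2)
manip.move_linear([.5463,.1704,.122],max_speed=.12)
manip.wait(.3)
s=manip.sense();print(s["t"],s["position"],s["force"],s["torque"],s["finger_gap"],np.degrees(np.arctan2(*Ro.from_rotvec(s["orientation"]).as_matrix()[[1,0],0])))
for n in("side","top"):
    r=manip.read_camera(n);cv2.imwrite(f"pics/{n}4.png",r["img"][:,:,::-1])
cv2.imwrite("pics/c4s.png",cv2.resize(cv2.imread("pics/side4.png")[170:280,200:320],None,fx=5,fy=5,interpolation=cv2.INTER_CUBIC))
cv2.imwrite("pics/c4t.png",cv2.resize(cv2.imread("pics/top4.png")[200:320,155:295],None,fx=5,fy=5,interpolation=cv2.INTER_CUBIC))
for c in("side","top"):
    print(c,[proj(c,tf([.5463,.1704,np.radians(-23.6)],l))[0].round(1).tolist() for l in([0,0,.0384],[.02,0,.0384],[-.02,0,.0384])])
```

```text
12.6917 [ 0.040857    0.75831226 -1.21950456] 0.2486495824128838
15.6083 [0.54657297 0.17050585 0.12265542] [-0.18721521  0.96708735 -1.13672902] [-0.06683793  0.01004294 -0.01151064] 0.24540528420330665 66.40192293285472
side [[259.8, 236.5], [269.6, 234.7], [249.9, 238.2]]
top [[223.0, 271.4], [228.0, 261.6], [218.1, 281.3]]
```

View pics/c4s.png

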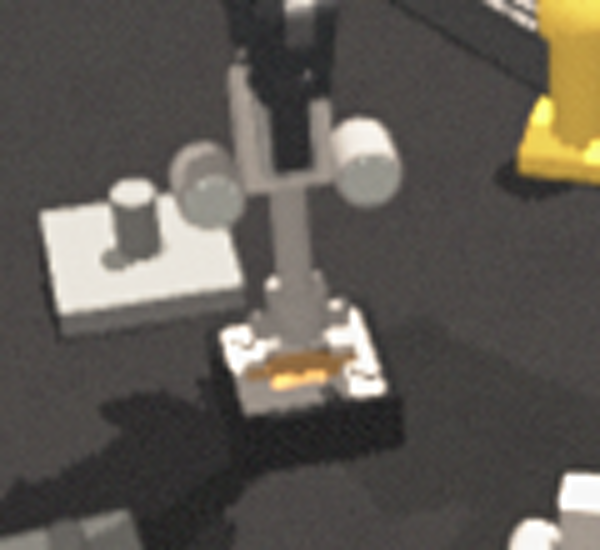

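View pics/c4t.png

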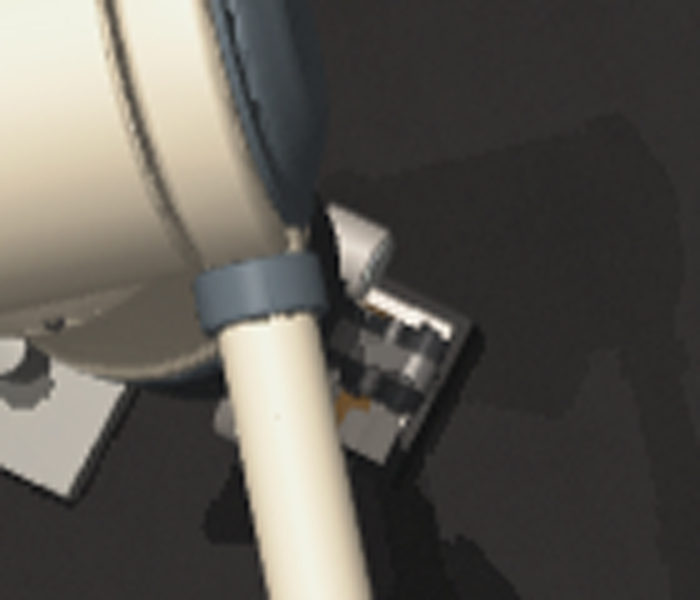

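The side crop shows the foot centred at about (298,318), over the socket opening at (300,370), with its lugs in line with the slots. I'm inserting it now.

Run:
```python
from h import *
from plant import manip
b=manip.move_linear([.5461,.1704,.094],max_speed=.05,max_force=8)
s=manip.sense();print(b,s["t"],s["position"],s["force"],s["torque"],s["finger_gap"])
if not b:
    b=manip.move_linear([.5461,.1704,.0885],max_speed=.02,max_force=8)
    s=manip.sense();print(b,s["t"],s["position"],s["force"],s["torque"],s["finger_gap"])
for n in("side",):
    r=manip.read_camera(n);cv2.imwrite(f"pics/{n}5.png",r["img"][:,:,::-1])
cv2.imwrite("pics/c5s.png",cv2.resize(cv2.imread("pics/side5.png")[170:280,200:320],None,fx=5,fy=5,interpolation=cv2.INTER_CUBIC))
```

```text
False 16.4167 [0.54615266 0.17041167 0.09405135] [ 0.83062786  0.37590162 -1.16927987] [-0.01866822  0.00604077  0.05034936] 0.2459317595602479
True 16.6833 [0.54698428 0.17056724 0.0916978 ] [-0.01300193  0.17801566  3.62191034] [-0.01036922 -0.03158768  0.01298169] 0.24703486119620904
```

View pics/c5s.png

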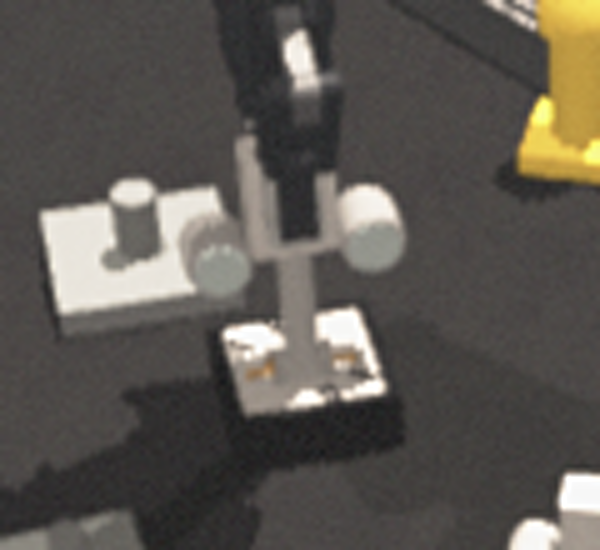

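It bottomed at TCP z = 0.0917, as expected for a foot height of 8 mm. Now I twist clockwise.

Run:
```python
from h import *
from plant import manip
for d in(9,18.5,28,37.5):
    manip.move_linear([.5465,.1705,.0912],down(66.4-d),max_speed=.03)
    s=manip.sense();print(d,s["t"],s["position"],s["force"].round(2),s["torque"].round(3),round(s["finger_gap"],3),np.degrees(np.arctan2(*Ro.from_rotvec(s["orientation"]).as_matrix()[[1,0],0])).round(2))
manip.wait(.5)
s=manip.sense();print(s["t"],s["position"],s["force"].round(2),s["torque"].round(3),np.degrees(np.arctan2(*Ro.from_rotvec(s["orientation"]).as_matrix()[[1,0],0])).round(2))
for n in("side","top"):
    r=manip.read_camera(n);cv2.imwrite(f"pics/{n}6.png",r["img"][:,:,::-1])
cv2.imwrite("pics/c6s.png",cv2.resize(cv2.imread("pics/side6.png")[190:270,220:300],None,fx=7,fy=7,interpolation=cv2.INTER_CUBIC))
cv2.imwrite("pics/c6t.png",cv2.resize(cv2.imread("pics/top6.png")[220:310,175:275],None,fx=6,fy=6,interpolation=cv2.INTER_CUBIC))
```

```text
9 17.0417 [0.54691747 0.17065816 0.09168909] [0.02 0.5  1.71] [ 0.13  -0.216  0.058] 0.246 57.59
18.5 17.3583 [0.54687394 0.17063535 0.09167952] [0.83 0.4  2.19] [ 0.21  -0.315  0.061] 0.244 48.19
28 17.675 [0.54683934 0.17063466 0.09168502] [2.14 1.41 3.73] [ 0.249 -0.274  0.038] 0.246 38.73
37.5 17.9917 [0.54679282 0.17063603 0.09166263] [1.31 1.2  4.6 ] [ 0.239 -0.336  0.032] 0.244 29.25
18.4917 [0.54677936 0.17062553 0.09167061] [1.75 1.12 5.44] [ 0.235 -0.378  0.11 ] 29.09
```

View pics/c6s.png

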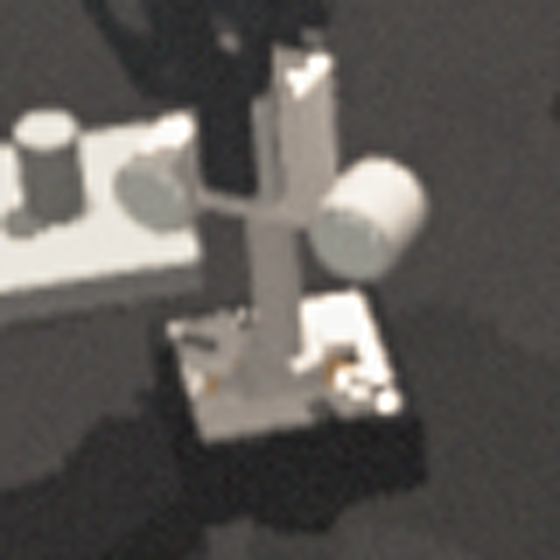

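View pics/c6t.png

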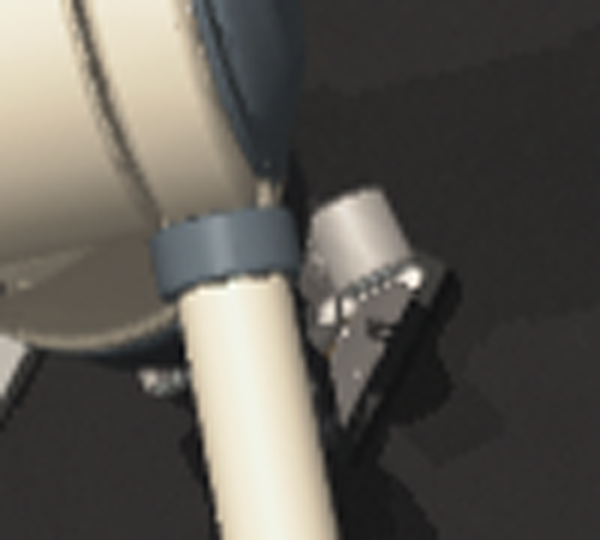

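Run:
```python
from h import *
# lamp faces: compare to earlier gripped picture (side5, yaw -23.6 nominal) for bias; crop scale5 off(200,170)
F5=unc([(220,271),(374,246)],(200,170),5);F6=unc([(152,194),(347,240)],(220,190),7)
for nm,F,a0 in(("5",F5,-23.6),("6",F6,-61)):
    for ysgn in(-1,):
        obs=[("side",[-.03,ysgn*.012,.083],F[0]),("side",[.03,ysgn*.012,.083],F[1])]
        fit(obs,[.546,.17,np.radians(a0)],nm)
        r=least_squares(lambda p:np.concatenate([proj("side",tf([.5466,.1705,p[0]],L))[0]+p[1:]-u for _,L,u in obs]),[np.radians(a0),0,0]);print(np.degrees(r.x[0]),r.x[1:],r.fun.round(1))
```

```text
5 [ 0.5465  0.1717 -0.419 ] deg -24.01 res [[-0.0, 0.0], [0.0, -0.0]]
-24.011188599789183 [-0.37817161 -0.25711925] [-0.  0.  0. -0.]
6 [ 0.5477  0.1734 -1.0799] deg -61.87 res [[-0.0, -0.0], [0.0, 0.0]]
-61.94873859718662 [-0.37654995 -0.8800935 ] [-0.1 -0.1  0.1  0.1]
```

Run:
```python
from h import *
from plant import manip
manip.wait(.8)
r=manip.read_camera("side");cv2.imwrite("pics/side7.png",r["img"][:,:,::-1])
s=manip.sense();print(s["t"],s["position"],s["force"].round(2),s["torque"].round(3),s["finger_gap"],np.degrees(np.arctan2(*Ro.from_rotvec(s["orientation"]).as_matrix()[[1,0],0])).round(2))
```

```text
19.4417 [0.54678838 0.17063835 0.09165617] [1.66 0.42 4.17] [ 0.227 -0.338  0.042] 0.2498510311793521 29.09
```

View pics/side7.png

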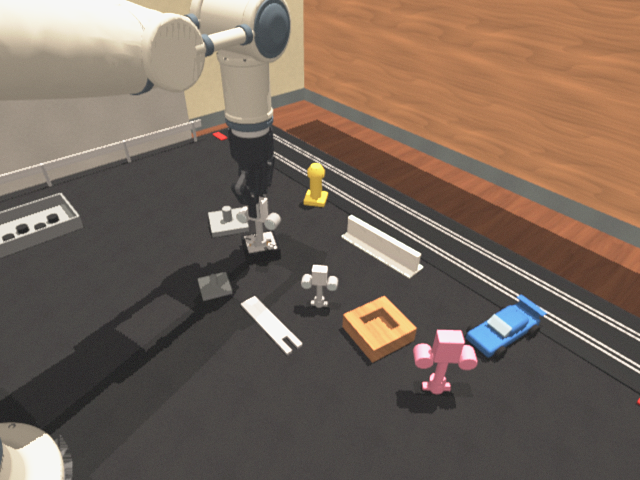

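The post is held steady in the socket at (262,240), the cap is flat at (228,222), the block is empty, and the bystanders are where they were. I'm handing the job in.

```bash
python3 -c "
from plant import manip
print(manip.job_done())"
```

```text
the job is handed in; nothing more can be done
None
```

The post is seated in the socket, twisted to the half-way mark and still held in the gripper. I handed the job in at about 19.4 s of the 61 s allowed; no verdict is reported.

- **Cap:** I lifted the larger dust cap off and set it down right way up on bare table at about (0.547, 0.295), 125 mm from the socket on the side away from the block. The pictures show it lying flat.
- **Post:** I took the large chrome post out of the block and pushed it in through the slots. It touched down at a tool height of 0.0917 m, which matches the expected 8 mm floor.
- **Twist:** The gripper turned 37.3° clockwise. Fitting the lamp positions before and after gave 37.9°. Against the half-way mark itself, the fit puts the post 0.8° past it, within the 1–1.5° uncertainty of the socket's measured direction. The carrier inside cannot be seen, so its own angle was not checked.
- **Hold:** The post stayed steady for over a second before hand-in, with a light downward push of about 5 N. The wall, racer, joiner tool, beacon, small cap and other posts look unmoved in the last picture.

The 0.02–0.11 N m twist reading at the wrist was too noisy to confirm the spring load. No other check failed or disagreed.

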